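# Slide the locked drilling-jig carriage under its drill guide

## Task

On the drilling jig, press the red locking button down with the fingertips and keep it held down while you push the carriage along its rail until it is fully home against the grey end stop, then let go, so that the button springs back up and locks the carriage there. Only press and push: do not grip or lift anything, keep the steel blank lying in its nest on the carriage, and leave the oil bottle, cup and brass knob alone.

Things in the scene. Friction and masses are not known exactly. Their poses are not given: they have to be found in the camera images.
- rail: The jig's green base, 124 x 360 x 14 mm, fixed to the bench, level. Origin: centre of its underside. Its +y axis runs along the rail in the direction in which the carriage must travel (from the start lock towards the end stop); +z is up. The points below have the same axis directions. On its +x side stands a small brass start-lock bracket, up to 34 mm high.
- carriage (a joint): Position of the aluminium carriage along the rail (m): 0 at its start, growing towards the end stop. The carriage is 84 mm wide and 150 mm long, its flat top 34 mm above the bench. While the button is up the carriage is locked (about 1 mm of play, and it yields about 1 mm more per 14 N if forced); unlocked, it slides with about 2 N of friction plus 6 N per m/s, 80 to 130 mm to the stop, depending on where the stop is set.
- button_top (a point): Centre of the top of the red round locking button, 32 mm in diameter, on the rear part of the carriage, 52 mm above the bench when up. It rides with the carriage and sinks when pressed; its black collar (44 mm across) lies 12 mm below the un-pressed top, 4 mm below the fully pressed top.
- button (a joint): How far the button is pressed (m): 0 up, 0.008 fully down. Spring: about 2 N to start, 6 N fully down. The lock is free beyond 0.005; let go, the button springs up, away from the two locked places too. A brass catch lets it up and locks only at the start and within about 2 mm of the end stop; a button that is up cannot pass the end catch, and just short of the stop the catch holds it down.
- shoulder (a point): Middle of the top edge of the rear face of the yellow upright push shoulder on the carriage, 74 mm above the bench. The shoulder is 56 mm wide across the rail, 12 mm thick and 40 mm high; its flat rear face lies 20 mm ahead (+y) of the button's centre, so that a finger which presses the button can push against it towards the end stop.
- bumper (a point): Centre of the front face of the black bumper at the carriage's front end, 29 mm above the bench, 127 mm ahead (+y) of the button's centre. Rides with the carriage.
- stop_face (a point): Point on the grey end stop's face that the bumper meets, at the bumper's height. The stop is set to another place along the rail each time and stays put (the rubber bumper gives about 1 mm per 14 N); its body is 60 mm wide and 56 mm high, and carries a drill guide that overhangs the face by 30 mm towards the carriage (44 to 62 mm above the bench). A steel bar with the end catch reaches 145 mm back from it along the +x side, up to 35 mm high.
- blank: Loose steel knife blank, 76 x 24 x 5 mm, 65 g, lying in a shallow nest (walls 4 mm high, 1.5 mm play) on the carriage's front part. Origin: centre of its underside, 34 mm above the bench, 49 mm behind the bumper's face. To stay in the nest.
- oil: Loose yellow oil bottle with red cap, 48 mm diameter, 100 mm tall, standing beside the jig on its +x side. Origin: centre of its underside. Leave alone.
- cup: Loose open steel cup, 64 mm rim diameter, 60 mm tall, beside the jig on its +x side. Origin: centre of its underside. Leave alone.
- drawknob: Loose turned brass knob, 40 mm diameter, 46 mm tall, standing beside the jig on its +x side. Origin: centre of its underside. Leave alone.
There are look-alikes about, which are no part of the job. Of the things like the blank, leave any that is pink; of the rest the larger one is meant.

How it is judged:
By the outcome, as a careful person would: the job done as asked, in the order asked, and still so for the second after the job is handed in, with the robot touching nothing.
It also fails if it takes over 48 s, if anything falls off the work surface, if the arm or the gripper's body presses on something with over 40 N, if the wrist force passes 120 N, or if a joint passes its speed limit or range.

## Robot

A 7-joint arm with a two-finger parallel gripper is mounted at the origin on the work surface. World frame = base frame: x ahead of the robot, y to its left, z up, the work surface at z = 0. Lengths are in m, angles in degrees, forces in N, time in s.
With the tool pointing down it reaches from about 0.425 to 0.875 m from the base axis. Payload 4.7 kg.
Tool frame: the origin (TCP) lies at the centre of the arm's flange, where the gripper is bolted on; the fingertips stand 182 mm ahead of it and the grasp point (between the pads) lies 164 mm ahead of it; z points along the fingers, y is the line along which they close (so a half turn about z gives the same grasp; the last joint's range is limited). The gripper opens to 87 mm and grips with 3 to 60 N. Pads are 19 mm wide; open, the fingers measure 117 mm over their backs; the gripper's body (75 mm by 190 mm) begins 51 mm behind the grasp point.
Start: joints at [65.781, 18.392, -4.016, 83.108, 1.295, 78.541, -3.26], TCP at [0.275, -0.589, 0.405] pointing down, gripper open.
Joint ranges: [-163.93, 163.93], [-17.29, 119.83], [-79.2, 71.16], [3.27, 140.29], [-89.18, 269.18], [5.43, 117.66], [-154.24, 154.24]. Speed limits (degrees/s): [147.25, 147.25, 180, 180, 180, 180, 180].

## Interface

Orientations are given as [roll, pitch, yaw] about the fixed x, y, z axes, in that order (R = Rz(yaw) Ry(pitch) Rx(roll)).
In Python, from cell import env gives the robot as it stands. The module is installed in compiled form; this text tells all that it offers.
- The arm moves only by the tool step_arm, never from a script. Its argument "steps" is one flat list of numbers, 5 for each row, row after row: the opening, from 0 (shut) to 1 (fully open), then the shift along the tool's x, y, z in mm, then the turn about the tool's z in degrees. In form: [grip, dx, dy, dz, roll, grip, dx, dy, dz, roll, ...]. A call has 1 to 12 rows; each row shifts and turns the commanded pose from where the row before left it, along the tool's axes as they then stand; what a row does not reach is not made up. A row lasts 1/8 s, in which the tool goes at most 62.5 mm and 10.7 degrees, less where a joint would pass 70% of its speed; a pose out of reach is approached as far as the arm can. A call with a gripper value outside its range is refused whole. The fingers move at their own pace and stop on an object; "grip_force" is the grip in N (left out, the last holds). Time passes only in rows, so rows that do not move let the fingers close. It gives the time, the measured TCP pose, the force, the opening and the grip force at its end, in the units of the state.
- env.get_obs(): the state, without advancing time (a new reading comes with each control period).
- env.read_camera(name): name is "scene" or "top"; returns a dict with "image" (400x640x3 uint8, red, green, blue), "camera_matrix" (3x3 intrinsics, pixels), "distortion" ([k1, k2, p1, p2, k3] as OpenCV has them; the pictures are not rectified), "R" (3x3) and "t" (3): a world point X has camera coordinates R X + t. Camera axes: x right, y down, z forward; pixel columns grow to the right and rows downward; lengths in m; the calibration is good to about 2 mm. A picture is of the moment at which its call begins. There is no depth.
- env.sign_off(): hands the job in; it is judged then, once.
The state is a dict: "time_s": time; "qpos": joint angles; "joint_velocities": joint speeds; "effort": joint torques, N m; "tool_pos": TCP position; "tool_rot": TCP orientation; "force": force on the tool from outside, world axes, zero at the start; "wrist_torque": the same for the moment, N m; "grip_width": finger opening in m; "grasp_force": force on a finger pad.
Only numpy, scipy, OpenCV 4.12 (cv2) and the standard library are available. Lean on these libraries where they do the work, as an engineer would, in place of code of your own. Each camera call takes 0.05 s, during which the arm holds its last target. There are 200 camera calls.

## Working session

There is one attempt and no reset: what is moved stays moved. The work goes in short steps, Python scripts to look and compute and a tool call to move; the robot and the scene stay as the last step left them, time stands still between calls to the robot, and variables do not carry over. Pictures are saved under pics/ and viewed, at most 10 in all, crops included, and the job is handed in when it is done.

Besides the shell and the picture viewer there is one more tool, called after "Emit:" as a command line: name --argument value ..., lists and objects as JSON in quotes. step_arm: Moves the arm, as the interface text tells. Its arguments: {"type":"object","properties":{"steps":{"type":"array","items":{"type":"number"}},"grip_force":{"type":"number"}},"required":["steps"]}

```bash
mkdir -p pics
python3 - <<'E'
from cell import env
import cv2,pickle
d={}
for n in("scene","top"):
    c=env.read_camera(n);d[n]=c;cv2.imwrite(f"pics/{n}0.png",c["image"][:,:,::-1])
    print(n,c["camera_matrix"].round(1).tolist(),c["distortion"],(-c["R"].T@c["t"]).round(3))
pickle.dump(d,open("c0.pkl","wb"))
o=env.get_obs();print({k:o[k] for k in("time_s","tool_pos","tool_rot","force","grip_width")})
E
```

```text
scene [[399.3, 0.0, 321.0], [0.0, 399.3, 195.8], [0.0, 0.0, 1.0]] [-0.08818466  0.          0.          0.          0.        ] [ 1.039 -0.295  0.651]
top [[420.9, 0.0, 312.8], [0.0, 420.9, 196.0], [0.0, 0.0, 1.0]] [0.01927226 0.         0.         0.         0.        ] [0.496 0.013 0.815]
{'time_s': 0.1, 'tool_pos': array([ 0.27486993, -0.58881594,  0.40376859]), 'tool_rot': array([-1.79901785e+02,  4.66235685e-03,  2.50269941e+01]), 'force': array([-1.09485401,  0.46407904,  0.04894726]), 'grip_width': 0.08675440537783191}
```

View pics/top0.png

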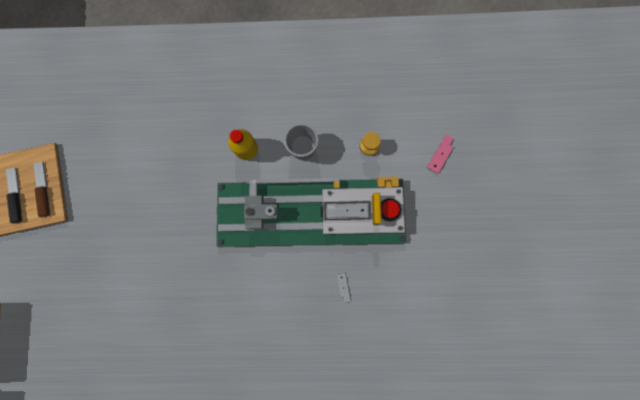

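View pics/scene0.png

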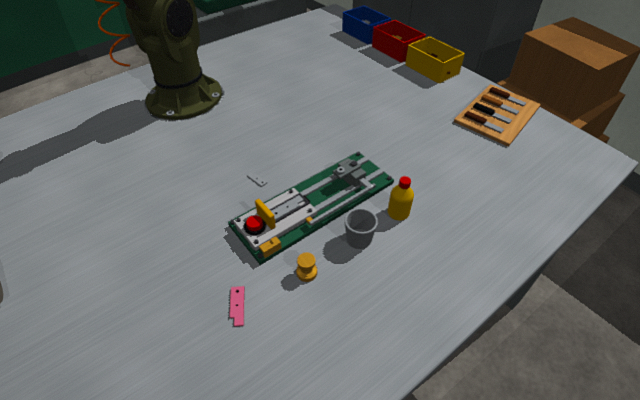

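The top view shows the jig running right to left. The red button is at (390,209), the shoulder at (377,209), the blank at (348,211) and the end stop at about (262,212). Next I measure these.

```bash
cat > h.py <<'E'
import numpy as np,cv2
def ray(c,uv,z):
    """world point at height z seen at pixel uv"""
    p=cv2.undistortPoints(np.array([[uv]],float),c["camera_matrix"],c["distortion"])[0,0]
    d=c["R"].T@np.array([p[0],p[1],1]);o=-c["R"].T@c["t"]
    return o+d*(z-o[2])/d[2]
def proj(c,X):
    return cv2.projectPoints(np.array(X,float).reshape(-1,3),cv2.Rodrigues(c["R"])[0],c["t"],c["camera_matrix"],c["distortion"])[0][:,0]
def tri(cs,uvs):
    A=[];b=[]
    for c,uv in zip(cs,uvs):
        o=-c["R"].T@c["t"];q=ray(c,uv,0)-o;q/=np.linalg.norm(q);P=np.eye(3)-np.outer(q,q);A.append(P);b.append(P@o)
    return np.linalg.solve(sum(A),sum(b))
def blob(img,lo,hi,roi):
    h=cv2.cvtColor(img,cv2.COLOR_RGB2HSV);m=cv2.inRange(h,lo,hi);k=np.zeros_like(m);x0,y0,x1,y1=roi;k[y0:y1,x0:x1]=m[y0:y1,x0:x1];return k
def cen(m):
    v,u=np.nonzero(m);return np.array([u.mean(),v.mean()]),len(u)
E
python3 - <<'E'
import pickle,cv2,numpy as np
from h import *
d=pickle.load(open("c0.pkl","rb"));t,s=d["top"],d["scene"]
np.set_printoptions(precision=4,suppress=True)
rt,rs=[cen(blob(c["image"],(0,170,90),(6,255,255),r)) for c,r in((t,(370,190,420,230)),(s,(235,205,275,245)))]
print("red",rt,rs,ray(t,rt[0],.052),ray(s,rs[0],.05),tri([t,s],[rt[0],rs[0]]))
g=blob(t["image"],(60,80,20),(90,255,255),(200,160,430,260))
v,u=np.nonzero(g);R=cv2.minAreaRect(np.c_[u,v].astype(np.float32));bx=cv2.boxPoints(R)
C=np.array([ray(t,p,.014) for p in bx]);print("rail corners",bx,C[:,:2],C.mean(0),[np.linalg.norm(C[i]-C[i-1]) for i in range(4)])
y=blob(t["image"],(15,150,80),(30,255,255),(368,190,384,228));v,u=np.nonzero(y);print("yellow",u.min(),u.max(),v.min(),v.max(),cen(y),ray(t,cen(y)[0],.074))
a=cv2.resize(t["image"][165:255,205:415],None,fx=3.8,fy=3.8,interpolation=cv2.INTER_CUBIC);b=cv2.resize(s["image"][145:265,220:400],None,fx=2.1,fy=2.1,interpolation=cv2.INTER_CUBIC)
o=np.zeros((a.shape[0]+b.shape[0],800,3),np.uint8);o[:a.shape[0],:a.shape[1]]=a;o[a.shape[0]:,:b.shape[1]]=b
cv2.imwrite("pics/crop.png",o[:,:,::-1]);print(o.shape)
E
```

```text
red (array([390.8178, 208.6222]), 225) (array([253.1   , 221.6214]), 140) [ 0.5717 -0.0989  0.052 ] [ 0.5713 -0.0988  0.05  ] [ 0.5718 -0.099   0.0507]
rail corners [[215.8529 182.4798]
 [403.9914 179.0277]
 [405.1564 242.5201]
 [217.0179 245.9721]] [[ 0.6334  0.2318]
 [ 0.6318 -0.1318]
 [ 0.5111 -0.1285]
 [ 0.5106  0.2278]] [0.5717 0.0498 0.014 ] [np.float64(0.12288361283604819), np.float64(0.36361427063411655), np.float64(0.12083108850225278), np.float64(0.3563037577171097)]
yellow 373 381 193 223 (array([376.4145, 208.5855]), 234) [ 0.57   -0.0705  0.074 ]
(594, 800, 3)
```

View pics/crop.png

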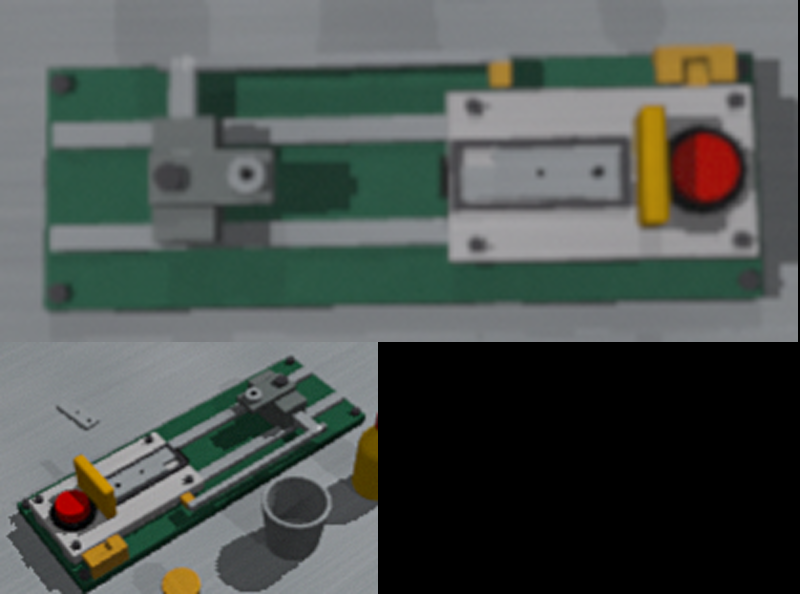

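The crop confirms the rail's +y runs to image left, close to world +y. The stop body's edge is at crop x≈217 and the bumper at about 443. The stop's catch bar and the loose items lie on the +x side. Next: yaw, travel and the moves.

Run:
```python
import pickle,cv2,numpy as np
from h import *
np.set_printoptions(precision=4,suppress=True)
d=pickle.load(open("c0.pkl","rb"));t=d["top"];s=d["scene"]
g=blob(t["image"],(60,80,20),(90,255,255),(200,160,430,260))
for nm,f in(("+x",lambda c:c.min()),("-x",lambda c:c.max())):
    P=[]
    for u in range(222,315,3):
        c=np.nonzero(g[:,u])[0];P.append(ray(t,(u,f(c)),.014)[:2])
    P=np.array(P);vx,vy,_,_=cv2.fitLine(P.astype(np.float32),cv2.DIST_HUBER,0,.001,.001).ravel();print(nm,np.degrees(np.arctan2(vx,vy)),P[:,0].mean(),P[0],P[-1])
px=lambda x,y:(205+(x+.5)/3.8-.5,165+(y+.5)/3.8-.5)
for nm,p,z in(("stopface L",px(217,140),.056),("bumper",px(443,175),.029),("guide front",px(273,176),.062),("carr FL",px(447,93),.034),("carr FR",px(448,261),.034),("carr RL",px(752,87),.034),("carr RR",px(758,257),.034),("shoulder rear top",px(666,165),.074),("sh -x",px(652,223),.074),("sh +x",px(653,107),.074)):print(nm,ray(t,p,z))
```

```text
+x 1.9272308 0.6199494445018235 [0.6302 0.2197] [0.6282 0.0445]
-x 0.1507944 0.511625146218916 [0.5123 0.2182] [0.5112 0.0464]
stopface L [0.5891 0.1353 0.056 ]
bumper [0.5727 0.0275 0.029 ]
guide front [0.5706 0.1076 0.062 ]
carr FL [0.6128 0.0247 0.034 ]
carr FR [0.5301 0.0258 0.034 ]
carr RL [ 0.6125 -0.1248  0.034 ]
carr RR [ 0.5294 -0.124   0.034 ]
shoulder rear top [ 0.5709 -0.0766  0.074 ]
sh -x [ 0.5441 -0.0692  0.074 ]
sh +x [ 0.5981 -0.0716  0.074 ]
```

The heights and sizes agree: the carriage measures 83 x 150 mm and the button triangulates to z 51 mm. The rail's +y is within 0.3° of world +y, the button is at (0.5716, -0.099), and travel is about 108 mm. I'll approach with the fingers shut.

Emit:
step_arm --steps '[0,0,0,0,10,0,0,0,0,10,0,0,0,0,5,0,20,-35,0,0,0,28,-46,0,0,0,28,-46,0,0,0,28,-46,0,0,0,28,-46,0,0,0,28,-46,0,0,0,28,-46,0,0,0,28,-46,0,0,0,28,-46,0,0]' --grip_force 20

```text
time_s: 1.6
tool_pos: [0.5192, -0.1843, 0.4045]
tool_rot: [180.0, 0.0, 0.0]
force: [0.6, -0.3, -0.2]
grip_width: 0.0004
grasp_force: 0.0
```

Emit:
step_arm --steps '[0,26,-44,0,0,0,26,-44,0,0,0,0,0,40,0,0,0,0,40,0,0,0,0,40,0,0,0,0,0,0,0,0,0,0,0]'

```text
time_s: 2.48
tool_pos: [0.5713, -0.0979, 0.2861]
tool_rot: [180.0, -0.1, 0.0]
force: [0.5, -0.4, 1.0]
grip_width: 0.0002
grasp_force: 0.0
```

Run:
```python
from cell import env
import cv2,numpy as np
o=env.get_obs();print(o["tool_pos"],o["force"],o["time_s"])
a=env.read_camera("top")["image"][150:265,205:425];b=env.read_camera("scene")["image"][120:270,200:420]
a=cv2.resize(a,(572,299));b=cv2.resize(b,(440,300))
o=np.zeros((600,572,3),np.uint8);o[:299]=a;o[300:,:440]=b;cv2.imwrite("pics/hover.png",o[:,:,::-1])
```

```text
[ 0.57130875 -0.09789129  0.2860975 ] [ 0.53821916 -0.41270853  0.98051538] 2.475
```

View pics/hover.png

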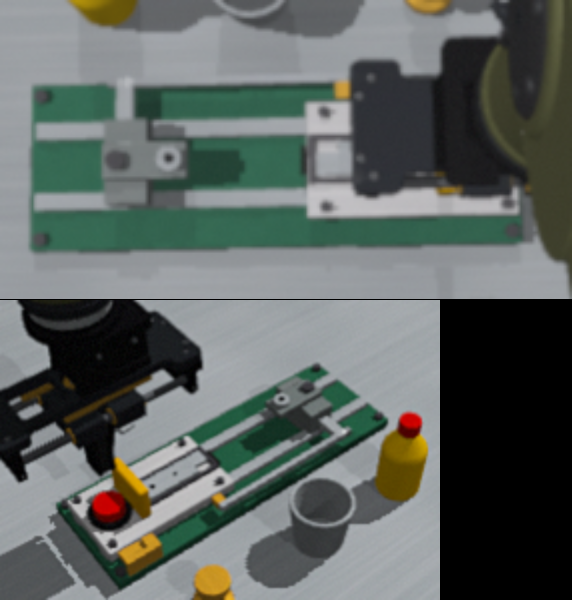

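The hover picture shows the shut fingers near (100,455), plus a hook shape at the left edge. I'll check that before descending.

Run:
```python
from cell import env
import cv2,numpy as np
from h import *
c=env.read_camera("scene")
P=[(.5713,-.0979,.104),(.5713,-.0829,.104),(.5713,-.1129,.104),(.5713,-.003,.173),(.5713,-.193,.173)]
q=proj(c,P);x0,y0=130,100
a=cv2.resize(c["image"][100:260,130:330],(800,640),interpolation=cv2.INTER_CUBIC)[:600]
for p in q:cv2.circle(a,(int((p[0]-x0)*4+2),int((p[1]-y0)*4+2)),4,(255,0,255),1)
cv2.imwrite("pics/hover2.png",a[:,:,::-1]);print(q)
```

```text
[[249.82304848 202.86908628]
 [256.74949465 199.17713722]
 [242.790813   206.61963567]
 [289.87387054 153.55514267]
 [194.25303792 201.30920672]]
```

View pics/hover2.png

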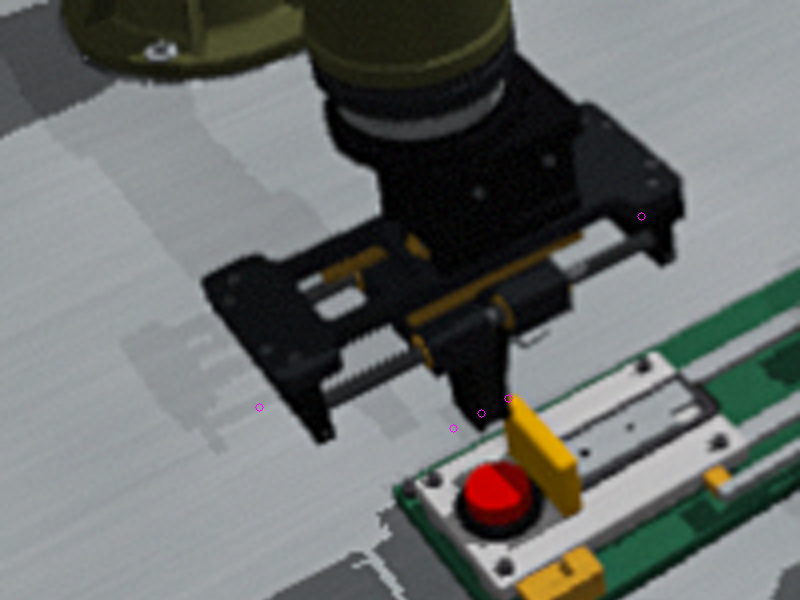

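The hooks are just the ends of the gripper body, well above the tips. The fingertips are centred over the button and clear of the shoulder. I'll descend.

Emit:
step_arm --steps '[0,0,0,23,0,0,0,0,23,0,0,0,0,0,0,0,0,0,3,0,0,0,0,3,0,0,0,0,2,0,0,0,0,0,0,0,0,0,0,0]'

```text
time_s: 3.62
tool_pos: [0.5714, -0.098, 0.2316]
tool_rot: [180.0, -0.1, 0.0]
force: [1.3, -1.0, 2.4]
grip_width: 0.0007
grasp_force: 1.6
```

Emit:
step_arm --steps '[0,0,0,2,0,0,0,0,2,0,0,0,0,1,0,0,0,0,0,0,0,0,0,0,0]'

```text
time_s: 4.25
tool_pos: [0.5714, -0.098, 0.2266]
tool_rot: [180.0, -0.1, 0.0]
force: [2.0, -0.7, 5.9]
grip_width: 0.0003
grasp_force: 3.5
```

Emit:
step_arm --steps '[0,0,0,1,0,0,0,0,0,0,0,0,0,0,0]'

```text
time_s: 4.62
tool_pos: [0.5715, -0.0979, 0.2265]
tool_rot: [180.0, -0.1, 0.0]
force: [0.1, -0.6, 11.9]
grip_width: 0.0007
grasp_force: 6.1
```

The button has bottomed at about 12 N. Now I push along +y.

Emit:
step_arm --steps '[0,0,-2,0,0,0,0,-2,0,0,0,0,-2,0,0,0,0,-3,0,0,0,0,-3,0,0,0,0,-3,0,0,0,0,-3,0,0,0,0,-3,0,0,0,0,-3,0,0,0,0,0,0,0]'

```text
time_s: 5.88
tool_pos: [0.5714, -0.0741, 0.2265]
tool_rot: [179.9, -0.1, 0.0]
force: [0.6, -1.1, 12.1]
grip_width: 0.0005
grasp_force: 6.2
```

Run:
```python
from cell import env
import cv2
from h import *
o=env.get_obs();print(o["tool_pos"],o["force"])
c=env.read_camera("top");s=env.read_camera("scene")
a=cv2.resize(s["image"][110:260,200:400],(800,600),interpolation=cv2.INTER_CUBIC);cv2.imwrite("pics/push1.png",a[:,:,::-1])
```

```text
[ 0.5714259  -0.07414615  0.22647476] [ 0.64350307 -1.05973958 12.0742809 ]
```

View pics/push1.png

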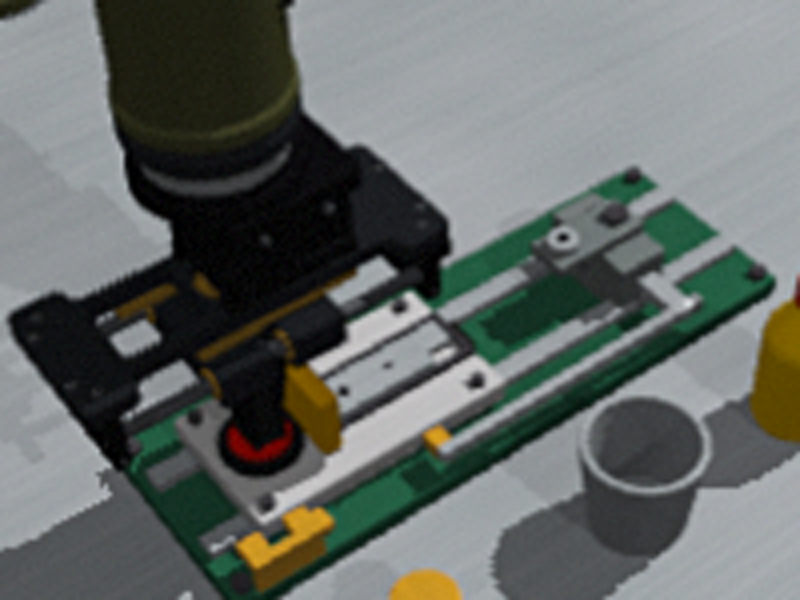

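The carriage is moving with the button held down and the blank in its nest. The bumper at crop (465,330) still has clear rail ahead, so I continue.

Emit:
step_arm --steps '[0,0,-4,0,0,0,0,-5,0,0,0,0,-6,0,0,0,0,-6,0,0,0,0,-6,0,0,0,0,-6,0,0,0,0,-6,0,0,0,0,-6,0,0,0,0,-6,0,0,0,0,-5,0,0,0,0,-4,0,0,0,0,0,0,0]'

```text
time_s: 7.48
tool_pos: [0.5713, -0.0138, 0.2265]
tool_rot: [179.9, -0.1, 0.0]
force: [-0.1, -0.5, 12.6]
grip_width: 0.0004
grasp_force: 6.4
```

Emit:
step_arm --steps '[0,0,-3,0,0,0,0,-3,0,0,0,0,-3,0,0,0,0,-3,0,0,0,0,-2,0,0,0,0,-2,0,0,0,0,-2,0,0,0,0,0,0,0]'

```text
time_s: 8.48
tool_pos: [0.5714, 0.0037, 0.2265]
tool_rot: [179.9, -0.1, 0.0]
force: [-0.5, -1.8, 13.0]
grip_width: 0.0007
grasp_force: 6.5
```

Emit:
step_arm --steps '[0,0,-1,0,0,0,0,-1,0,0,0,0,-1,0,0,0,0,-1,0,0,0,0,0,0,0]'

```text
time_s: 9.1
tool_pos: [0.5713, 0.0075, 0.2265]
tool_rot: [179.9, -0.1, -0.0]
force: [-0.6, -1.9, 13.2]
grip_width: 0.0006
grasp_force: 6.5
```

Emit:
step_arm --steps '[0,0,-1,0,0,0,0,-1,0,0,0,0,-1,0,0,0,0,0,0,0]'

```text
time_s: 9.6
tool_pos: [0.5713, 0.0106, 0.2265]
tool_rot: [179.9, -0.1, 0.0]
force: [-0.7, -0.8, 12.8]
grip_width: 0.0006
grasp_force: 6.5
```

Emit:
step_arm --steps '[0,0,-1,0,0,0,0,-1,0,0,0,0,0,0,0]'

```text
time_s: 9.98
tool_pos: [0.5714, 0.0119, 0.2265]
tool_rot: [179.8, -0.1, -0.0]
force: [-0.7, -2.2, 14.0]
grip_width: 0.0002
grasp_force: 6.6
```

Emit:
step_arm --steps '[0,0,-1,0,0,0,0,0,0,0]'

```text
time_s: 10.22
tool_pos: [0.5714, 0.0121, 0.2265]
tool_rot: [179.8, -0.1, -0.1]
force: [-0.2, -4.7, 14.0]
grip_width: 0.0005
grasp_force: 6.7
```

Emit:
step_arm --steps '[0,0,-1,0,0,0,0,0,0,0]'

```text
time_s: 10.48
tool_pos: [0.5714, 0.0123, 0.2265]
tool_rot: [179.7, -0.1, -0.1]
force: [0.1, -6.2, 13.7]
grip_width: 0.0004
grasp_force: 6.7
```

Emit:
step_arm --steps '[0,0,-1,0,0,0,0,-1,0,0,0,0,-1,0,0,0,0,0,0,0]'

```text
time_s: 10.98
tool_pos: [0.5714, 0.0135, 0.2265]
tool_rot: [179.6, -0.1, -0.2]
force: [-0.3, -9.2, 13.9]
grip_width: 0.0003
grasp_force: 6.9
```

Run:
```python
from cell import env
import cv2
o=env.get_obs();print(o["tool_pos"],o["force"])
s=env.read_camera("scene")
a=cv2.resize(s["image"][110:230,260:420],(800,600),interpolation=cv2.INTER_CUBIC);cv2.imwrite("pics/end.png",a[:,:,::-1])
```

```text
[0.57143693 0.01351257 0.22647467] [-0.32224608 -9.23823935 13.91275992]
```

View pics/end.png

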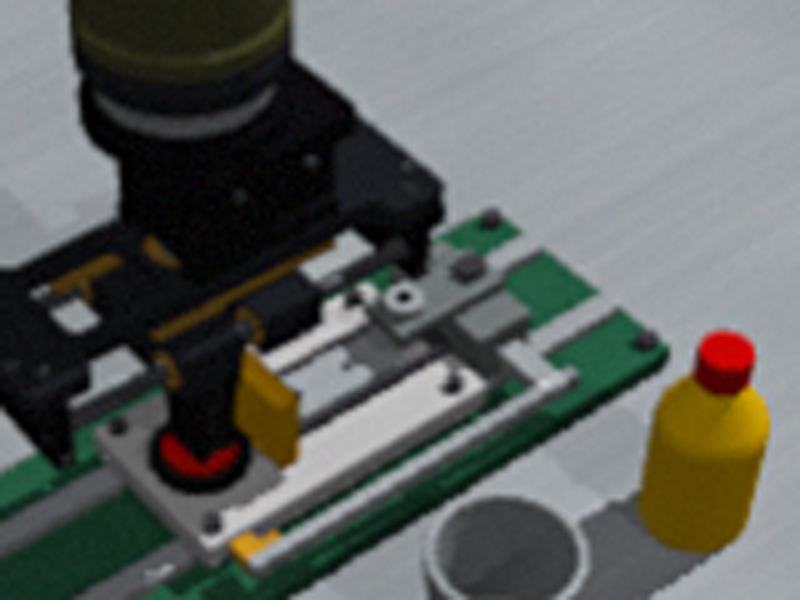

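The carriage looks home at the stop, but the tips are carrying it by friction on the button and there is a gap to the shoulder. I'll slide them forward onto the shoulder.

Emit:
step_arm --steps '[0,0,-1,0,0,0,0,-1,0,0,0,0,-1,0,0,0,0,0,0,0]'

```text
time_s: 11.52
tool_pos: [0.5714, 0.0167, 0.2265]
tool_rot: [179.6, -0.1, -0.2]
force: [-1.0, -9.3, 14.0]
grip_width: 0.0006
grasp_force: 6.9
```

Emit:
step_arm --steps '[0,0,-1,0,0,0,0,-1,0,0,0,0,0,0,0]'

```text
time_s: 11.9
tool_pos: [0.5714, 0.0187, 0.2264]
tool_rot: [179.6, -0.1, -0.1]
force: [-0.6, -9.7, 13.9]
grip_width: 0.0007
grasp_force: 6.9
```

Emit:
step_arm --steps '[0,0,-1,0,0,0,0,-1,0,0,0,0,-1,0,0,0,0,0,0,0]'

```text
time_s: 12.4
tool_pos: [0.5714, 0.0212, 0.2264]
tool_rot: [179.5, -0.1, -0.2]
force: [-0.4, -10.6, 13.5]
grip_width: 0.0005
grasp_force: 7.7
```

Emit:
step_arm --steps '[0,0,-1,0,0,0,0,-1,0,0,0,0,0,0,0]'

```text
time_s: 12.78
tool_pos: [0.5715, 0.0218, 0.2264]
tool_rot: [179.4, -0.1, -0.2]
force: [-1.5, -12.8, 15.1]
grip_width: 0.0005
grasp_force: 9.8
```

The tips are now firm on the shoulder with the carriage against the stop. I'll add a little push, then lift slowly while holding it.

Emit:
step_arm --steps '[0,0,-1,0,0,0,0,0,0,0,0,0,0,-2,0,0,0,0,-3,0,0,0,0,-3,0,0,0,0,-3,0,0,0,0,-2,0,0,0,0,0,0]'

```text
time_s: 13.78
tool_pos: [0.5698, 0.0236, 0.2358]
tool_rot: [179.6, 0.3, -0.2]
force: [2.0, -10.3, -1.6]
grip_width: 0.0002
grasp_force: 5.2
```

Emit:
step_arm --steps '[0,0,0,-2,0,0,0,4,0,0,0,0,4,0,0,0,0,4,-2,0,0,0,0,-20,0,0,0,0,-40,0,0,0,0,-50,0,0,0,20,-20,0,0,0,50,0,0,0,0,60,0,0,0,0,60,0,0,0,0,0,0]'

```text
schema error: expected a multiple of 5 numbers
```

Emit:
step_arm --steps '[0,0,0,-2,0,0,0,4,0,0,0,0,4,0,0,0,0,4,-2,0,0,0,0,-20,0,0,0,0,-40,0,0,0,0,-50,0,0,0,40,0,0,0,0,50,0,0,0,0,50,0,0,0,0,50,0,0,0,0,0,0,0]'

```text
time_s: 15.28
tool_pos: [0.57, -0.1781, 0.3532]
tool_rot: [179.8, -0.1, -0.4]
force: [0.6, 0.2, 0.4]
grip_width: 0.0004
grasp_force: 0.0
```

Run:
```python
from cell import env
import cv2,numpy as np
from h import *
np.set_printoptions(precision=4,suppress=True)
o=env.get_obs();print(o["tool_pos"],o["force"],o["time_s"])
t=env.read_camera("top");s=env.read_camera("scene")
r=[]
for c in(t,s):
    p=proj(c,(.5716,.009,.05))[0].astype(int);q=cen(blob(c["image"],(0,170,90),(6,255,255),(p[0]-25,p[1]-25,p[0]+25,p[1]+25)));r.append(q[0]);print(q)
print(tri([t,s],r),ray(t,r[0],.052))
a=cv2.resize(t["image"][165:255,205:415],(700,300),interpolation=cv2.INTER_CUBIC);b=cv2.resize(s["image"][140:260,230:430],(500,300),interpolation=cv2.INTER_CUBIC)
z=np.zeros((600,700,3),np.uint8);z[:300]=a;z[300:,:500]=b;cv2.imwrite("pics/fin.png",z[:,:,::-1])
```

```text
[ 0.57   -0.1781  0.3532] [0.5813 0.2167 0.4196] 15.275
(array([330.0909, 209.7749]), 231)
(array([299.1231, 196.1462]), 130)
[0.572  0.011  0.0505] [0.5718 0.0109 0.052 ]
```

View pics/fin.png

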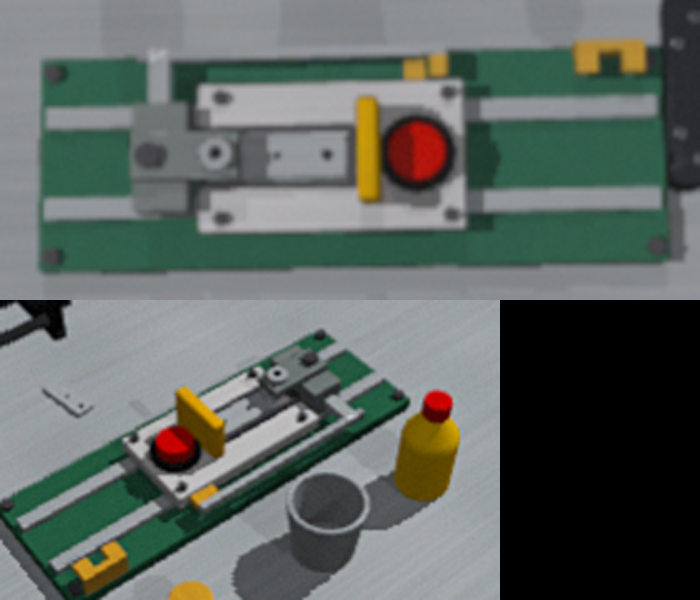

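The final picture shows the carriage against the stop and the blank in its nest. The button triangulates to z 50.5 mm, against 50.7 mm at the start, so it is up, and it has moved 110 mm. The bottle, cup and brass knob are untouched. I'm handing in.

```bash
python3 -c "
from cell import env
print(env.sign_off())"
```

```text
the job is handed in; nothing more can be done
None
```

The job is handed in: the carriage was pushed about 110 mm to the end stop with the button held down, and on release the button sprang back up. The blank is still in its nest, and nothing else was touched. I read the lock from the raised button and the camera pictures; I did not test it by pushing the carriage back.

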